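Spring pull test on the indexing table

TASK

On the small test fixture, turn the round indexing table clockwise (seen from above) by one click, so that its sprung rod clicks in over the rule. Then pull the rod out by its orange post until the pointer under the post stands at the white line of the red saddle, without pulling it well past that line, and hold it there: finish with the gripper still holding the post, as the rod springs back if let go. Do not shift the red saddle or the parts lying around.

Things in the scene. Friction and masses are not known exactly. Their poses are not given: they have to be found in the camera images.
- fixture: fixed test fixture: grey round foot, 156 mm across, 12 mm high, and a tongue 46 mm wide, 10 mm high along its +x, to 200 mm from the centre, with an aluminium rule (top 14 mm above the bench). Detent block, 34 mm high, at the back (-x), 77 to 116 mm from the centre. Origin: on the table's axis at bench height; x along the rule, z up
- turret (a joint): angle of the round indexing table (aluminium disc 140 mm across, top 26 mm above the bench) about the fixture's z, rad, growing counter-clockwise from above. Clicks at +1.047, 0 and -1.047; at 0 the rod lies over the rule. Starts at +1.047: turn it clockwise by 1.047 rad (60 degrees). The detent resists with up to 0.35 N m until half way, then pulls it into the next click
- table_handle (a point): middle of the black bar handle on the table's axis, 81 mm above the bench; the bar is 54 mm long (along this point's x, which is the rod's direction), 14 mm wide, 34 mm high (62 to 96 mm above the bench) and turns with the table. Below it lies the blue tube of the rod, 18 mm thick, its top 54 mm above the bench
- pull_rod: sprung steel rod with a round orange post at its end: 16 mm thick, 32 to 74 mm above the bench, then a collar 22 mm wide to 79 mm; dark pointer below, its tip 25 mm above the bench. Origin: on the post's axis, 45 mm above the bench; x outward along the rod. Home is 100 mm from the table's axis, full pull 78 mm. Spring: 4 N at home, plus 0.09 N per mm; returns if let go
- mark (a point): middle of the white line on top of the red saddle, 20 mm above the bench. The saddle, 10 mm along the rule and 58 mm across it, can slide on the rule (4 N of friction) but is to be left where it is, 130 to 155 mm from the table's axis: a pull of 30 to 55 mm. x along the rule, outward; y across it
- capsule_a: loose round black receiver capsule, 40 mm across, 15 mm high, to be left alone; origin at its underside's centre
- capsule_b: a second such capsule, to be left alone; origin at its underside's centre
- spool: loose solder spool, 64 mm across, 40 mm high, to be left alone; origin at its underside's centre

How it is judged (in metres and radians):
On the way:
1. the table has been turned one click, so that the rod lies over the rule (within 0.08 rad) (value of joint turret between -0.08 and 0.08 rad), for 0.2 s.
At the end, for the whole second after the job is handed in: the table is at its click over the rule (within 0.08 rad); the post's axis is within 5 mm of the saddle's white line, measured along the rule, and at rest; the fingers hold the rod (more than 2 N) (all of step 1 and x of pull_rod in the frame of mark between -0.005 and 0.005 m and linear speed of pull_rod below 0.02 m/s and contact force between pull_rod and the fingers above 2 N); the arm keeps its last pose, push and grip.
It fails at once if the rod is pulled more than 15 mm past the white line (x of pull_rod in the frame of mark above 0.015 m).
It fails at once if the red saddle is shifted by more than 5 mm (distance of mark from where it was at the start of the episode above 0.005 m).
It fails at once if a capsule or the spool is moved by more than 30 mm (distance of any of capsule_a, capsule_b, spool from where it was at the start of the episode above 0.03 m).
It also fails if it takes over 48 s, if anything falls off the work surface, if the arm or the gripper's body presses on something with over 40 N, if the wrist force passes 120 N, or if a joint passes its speed limit or range.

ROBOT

A 7-joint arm with a two-finger parallel gripper is mounted at the origin on a cart in front of the work surface, level with it; the furniture and walls round the work are solid. World frame = base frame: x ahead of the robot, y to its left, z up, the work surface at z = 0. Lengths are in m, angles in degrees, forces in N, time in s.
With the tool pointing down it reaches from about 0.425 to 0.875 m from the base axis. Payload 4.7 kg.
Tool frame: the origin (TCP) lies midway between the tips of the shut fingers; the grasp point (between the pads) lies 19 mm behind it; y points along the fingers, x is the direction in which the jaws open and shut, and the axes are right-handed (so a half turn about y gives the same grasp; the last joint's range is limited). The gripper opens to 87 mm and grips with 3 to 60 N. Pads are 19 mm wide; open, the fingers measure 117 mm over their backs; the gripper's body (75 mm by 190 mm) begins 51 mm behind the grasp point.
Start: joints at [-67.374, 18.392, -4.016, 83.108, 1.295, 78.541, -3.26], TCP at [0.242, 0.603, 0.223] pointing down, gripper open.
Joint ranges: [-163.93, 163.93], [-17.29, 119.83], [-79.2, 71.16], [3.27, 140.29], [-89.18, 269.18], [5.43, 117.66], [-154.24, 154.24]. Speed limits (degrees/s): [147.25, 147.25, 180, 180, 180, 180, 180].

INTERFACE

Orientations are given as [roll, pitch, yaw] about the fixed x, y, z axes, in that order (R = Rz(yaw) Ry(pitch) Rx(roll)).
In Python, from cell import env gives the robot as it stands.
- The arm moves only by the tool carry_out, never from a script. Its argument "targets" is a list of rows, each a list of 2 entries, a list of its own where there are three numbers: the shift along the tool's x, y, z in mm, then the turn, a rotation vector about the tool's x, y, z in degrees. A call has 1 to 12 rows; each row shifts and turns the commanded pose from where the row before left it, along the tool's axes as they then stand; what a row does not reach is not made up. A row lasts 1/10 s, in which the tool goes at most 50 mm and 8.59 degrees, less where a joint would pass 70% of its speed; a pose out of reach is approached as far as the arm can. A call with a gripper value outside its range is refused whole. "jaw" is the opening, from 0 (shut) to 1 (fully open), set as the call begins (left out, the last holds). The fingers move at their own pace and stop on an object; "squeeze" is the grip in N (left out, the last holds). Time passes only in rows, so rows that do not move let the fingers close. It gives the time, the measured TCP pose, the force and the opening at its end, in the units of the state.
- env.get_obs(): the state, without advancing time (a new reading comes with each control period).
- env.read_camera(name): name is "side" or "top" or "wrist"; returns the picture (420x560x3 uint8, red, green, blue); there is no depth.
- env.get_calibration(name): a dict with "fx", "fy", "cx", "cy" (pixels), "D" ([k1, k2, p1, p2, k3] as OpenCV has them; the pictures are not rectified), "R" (3x3) and "t" (3): a world point X has camera coordinates R X + t; the wrist camera has in their place "hand_eye" (4x4, takes a point from camera to tool coordinates, whose origin is the TCP and whose axes are the tool frame's). Camera axes: x right, y down, z forward; pixel columns grow to the right and rows downward; lengths in m; the calibration is good to about 2 mm. A picture is of the moment at which its call begins: read the wrist's pose just before it. get_calibration takes no time and is no camera call.
- env.sign_off(): hands the job in, once; it reports no verdict.
Trained networks look in the newest picture that a camera, given by its name, has taken for a name from the list of things; names that differ only in an ending like _2 or _b are one class to them, and where a whole thing is asked for, a point or a joint stands for the part that bears it (a point fixed in the world has none). Each returns a list of dicts, best first, with "p" (0 to 1); they miss things now and then, are a little off and sometimes report something else, mostly with a low value. They report only what shows in the picture. A call takes as long as a camera call.
- env.outline_of(camera, label): "mask" (420x560 bool, what is visible of it) and "xy" ([column, row] in pixels, amid what is visible of it).
The state is a dict: "time_s": time; "qpos": joint angles; "joint_velocities": joint speeds; "effort": joint torques, N m; "tool_pos": TCP position; "tool_rot": TCP orientation; "force": force on the tool from outside, world axes, zero at the start; "wrist_torque": the same for the moment, N m; "grip_width": finger opening in m.
Only numpy, scipy, OpenCV 4.12 (cv2) and the standard library are available. Lean on these libraries where they do the work, as an engineer would, in place of code of your own. Each camera call takes 0.05 s, during which the arm holds its last target.

## Working session

There is one attempt and no reset: what is moved stays moved. The work goes in short steps, Python scripts to look and compute and a tool call to move; the robot and the scene stay as the last step left them, time stands still between calls to the robot, and variables do not carry over. Pictures are saved under pics/ and viewed, and the job is handed in when it is done.

Besides the shell and the picture viewer there is one more tool, called after "Emit:" as name([rows], argument=value, ...), one row to a line, values as JSON. carry_out: Moves the arm, as the interface text tells. Its arguments: {"type":"object","properties":{"targets":{"type":"array","items":{"type":"array"}},"jaw":{"type":"number"},"squeeze":{"type":"number"}},"required":["targets"]}

```bash
ls; mkdir -p pics
python3 - <<'E'
from cell import env
import cv2,json
o=env.get_obs(); print({k:o[k] for k in ('time_s','tool_pos','tool_rot','force','grip_width')})
for c in ('side','top','wrist'):
    im=env.read_camera(c); cv2.imwrite(f'pics/{c}0.png',im[...,::-1])
    print(c,env.get_calibration(c))
E
```

```text
pics
{'time_s': 0.0, 'tool_pos': array([0.24143434, 0.60289285, 0.22142491]), 'tool_rot': array([-90.00583064,   0.11187312,  68.18036593]), 'force': array([-1.13259483, -0.11730079,  1.05860471]), 'grip_width': 0.08694589942625344}
side {'fx': 530.7881246379585, 'fy': 530.7881246379585, 'cx': 275.22893309893124, 'cy': 214.5971439350645, 'D': array([-0.10205753,  0.        ,  0.        ,  0.        ,  0.        ]), 'R': array([[-0.91274501, -0.40824391, -0.01527957],
       [-0.18795194,  0.45284007, -0.87155605],
       [ 0.36272665, -0.79263661, -0.49005774]]), 't': array([0.63838916, 0.06412423, 1.30949033])}
top {'fx': 522.4924271463162, 'fy': 522.4924271463162, 'cx': 274.18058481858736, 'cy': 210.11018291248712, 'D': array([0.05803076, 0.        , 0.        , 0.        , 0.        ]), 'R': array([[ 0.01252188, -0.99981797, -0.0143958 ],
       [-0.98393822, -0.00975658, -0.17824248],
       [ 0.17806958,  0.01639651, -0.98388128]]), 't': array([0.2718776 , 0.60716128, 0.99524131])}
wrist {'fx': 354.49919216047624, 'fy': 354.49919216047624, 'cx': 279.2811290055416, 'cy': 210.15858480685324, 'D': array([-0.03663411,  0.        ,  0.        ,  0.        ,  0.        ]), 'hand_eye': array([[ 9.99999139e-01, -1.07757047e-03,  7.48561546e-04,
        -3.38876614e-04],
       [-1.02238467e-03, -2.82383254e-01,  9.59301127e-01,
        -1.60788679e-01],
       [-8.22333318e-04, -9.59301067e-01, -2.82384113e-01,
         7.81250178e-02],
       [ 0.00000000e+00,  0.00000000e+00,  0.00000000e+00,
         1.00000000e+00]])}
```

View pics/side0.png

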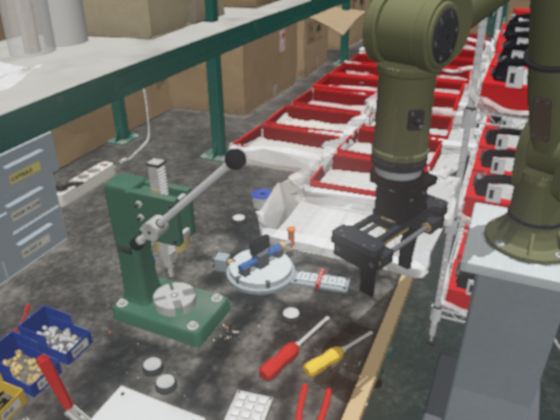

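View pics/top0.png

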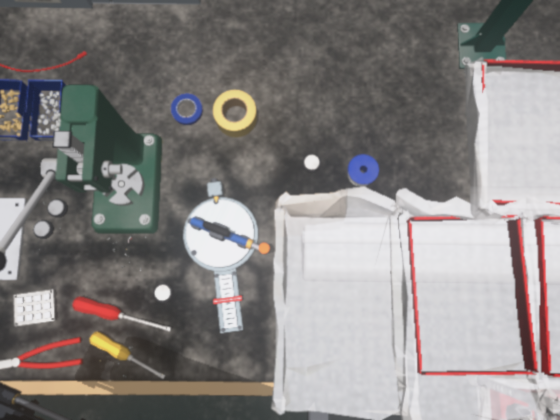

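View pics/wrist0.png

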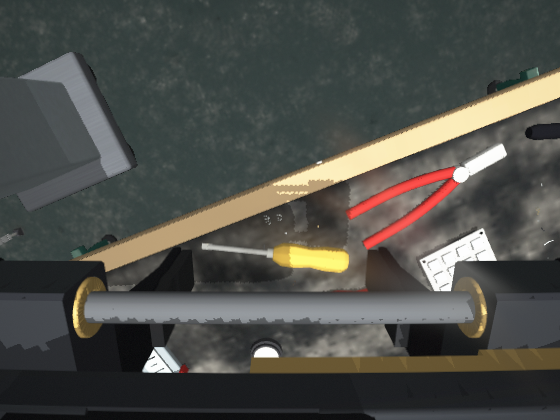

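```bash
cat > h.py <<'E'
from cell import env
import numpy as np, cv2
from scipy.spatial.transform import Rotation as Ro
def cam(c,obs=None):
    k=env.get_calibration(c); K=np.array([[k['fx'],0,k['cx']],[0,k['fy'],k['cy']],[0,0,1.]])
    if 'R' in k: R,t=np.array(k['R']),np.array(k['t'])
    else:
        o=obs or env.get_obs(); T=np.eye(4); T[:3,:3]=Ro.from_euler('xyz',o['tool_rot'],degrees=True).as_matrix(); T[:3,3]=o['tool_pos']
        W=np.linalg.inv(T@k['hand_eye']); R,t=W[:3,:3],W[:3,3]
    return K,np.array(k['D']),R,t
def toz(c,uv,z,obs=None):
    K,D,R,t=cam(c,obs); n=cv2.undistortPoints(np.array(uv,float).reshape(-1,1,2),K,D)[:,0]
    d=np.c_[n,np.ones(len(n))]@R; o=-R.T@t
    return o+d*((z-o[2])/d[:,2])[:,None]
def proj(c,X,obs=None):
    K,D,R,t=cam(c,obs); return cv2.projectPoints(np.array(X,float).reshape(-1,1,3),cv2.Rodrigues(R)[0],t,K,D)[0][:,0]
E
python3 - <<'E'
from h import *
hz=dict(turret=.026,fixture=.01,table_handle=.096,pull_rod=.079,mark=.02,capsule_a=.015,spool=.04)
ims={}
for c in('top','side'):
    im=env.read_camera(c)[...,::-1].copy()
    for l in hz:
        for d in env.outline_of(c,l)[:3]:
            m=d['mask']; xy=d['xy']; r,cc=np.nonzero(m)
            print(c,l,round(d['p'],2),np.round(xy,1),m.sum(),(cc.min(),cc.max(),r.min(),r.max()),np.round(toz(c,[xy],hz[l])[0],3))
            np.save(f'pics/{c}_{l}.npy',m) if d['p']>.5 else 0
    cv2.imwrite(f'pics/{c}z.png',cv2.resize(im[120:360,140:340] if c=='top' else im[140:320,180:400],None,fx=3,fy=3,interpolation=cv2.INTER_CUBIC)[:600,:800])
E
```

```text
top turret 0.86 [220.  233.6] 3644 (np.int64(187), np.int64(268), np.int64(200), np.int64(266)) [0.559 0.39  0.026]
top turret 0.35 [225.4 242.2] 6214 (np.int64(184), np.int64(269), np.int64(179), np.int64(331)) [0.542 0.378 0.026]
top fixture 0.81 [225.1 242.3] 6037 (np.int64(184), np.int64(268), np.int64(179), np.int64(332)) [0.543 0.381 0.01 ]
top table_handle 0.95 [223.4 235.2] 3680 (np.int64(186), np.int64(268), np.int64(200), np.int64(266)) [0.547 0.375 0.096]
top pull_rod 0.73 [222.4 231.4] 3727 (np.int64(188), np.int64(269), np.int64(200), np.int64(267)) [0.557 0.379 0.079]
top pull_rod 0.19 [363.6 168.7] 775 (np.int64(348), np.int64(378), np.int64(154), np.int64(186)) [0.685 0.102 0.079]
top mark 0.59 [228.  296.2] 155 (np.int64(214), np.int64(242), np.int64(296), np.int64(303)) [0.433 0.37  0.02 ]
top capsule_a 0.6 [311.4 161.3] 271 (np.int64(303), np.int64(320), np.int64(154), np.int64(172)) [0.718 0.202 0.015]
top capsule_a 0.55 [164.9 290.3] 321 (np.int64(153), np.int64(173), np.int64(282), np.int64(302)) [0.444 0.5   0.015]
top spool 0.58 [361.6 168.8] 836 (np.int64(348
[... 537 characters left out ...]
ide table_handle 0.87 [264.2 263.6] 2583 (np.int64(230), np.int64(296), np.int64(225), np.int64(288)) [0.51  0.474 0.096]
side pull_rod 0.75 [289.9 234.2] 157 (np.int64(285), np.int64(295), np.int64(226), np.int64(246)) [0.517 0.323 0.079]
side mark 0.39 [318.5 280.4] 97 (np.int64(315), np.int64(324), np.int64(269), np.int64(288)) [0.423 0.387 0.02 ]
side capsule_a 0.5 [289.2 316.7] 253 (np.int64(282), np.int64(300), np.int64(308), np.int64(323)) [0.437 0.517 0.015]
side spool 0.77 [262.  196.8] 296 (np.int64(252), np.int64(271), np.int64(189), np.int64(209)) [0.688 0.113 0.04 ]
side spool 0.73 [293.5 317.5] 256 (np.int64(282), np.int64(300), np.int64(308), np.int64(324)) [0.418 0.543 0.04 ]
```

View pics/topz.png

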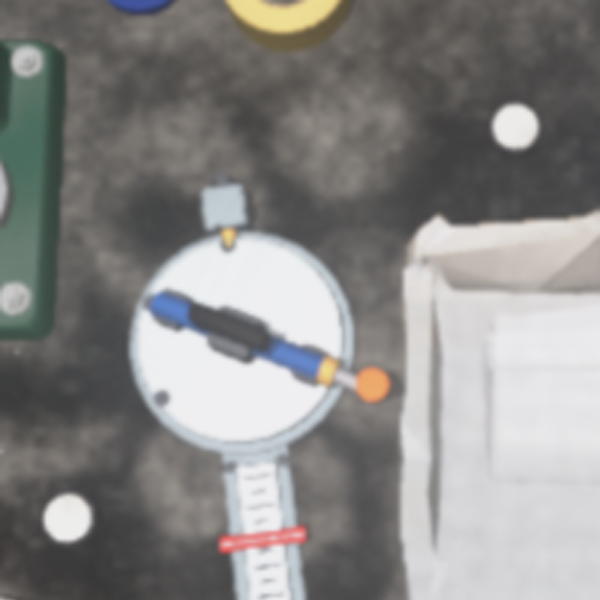

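View pics/sidez.png

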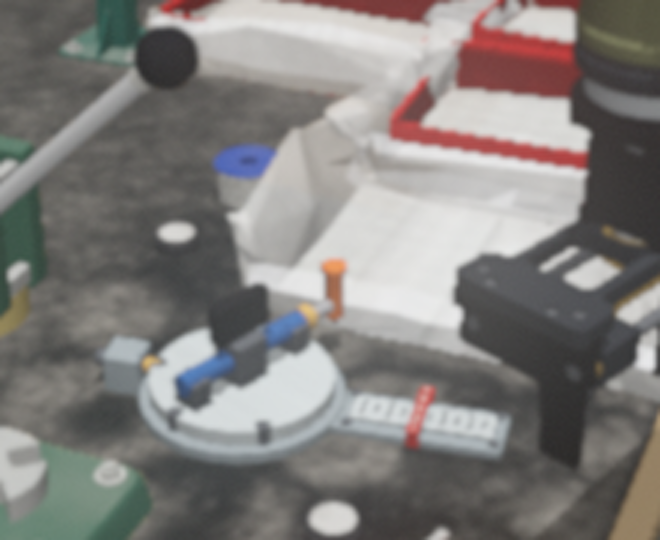

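Run:
```python
from h import *
f=lambda p:(p[0]/3+140-.33,p[1]/3+120-.33)
P=lambda n,p,z:print(n,np.round(toz('top',[f(p)],z)[0],4)) or toz('top',[f(p)],z)[0]
post=P('post',(373,385),.079)
h=P('handle',(231,331),.096)
mk=P('mark',(263,541),.02)
s1=P('s1',(220,545),.02);s2=P('s2',(306,535),.02)
dt=P('detent',(224,204),.034)
# disc circle fit: white-disc edges
m=np.load('pics/top_turret.npy').astype(np.uint8)
m=cv2.morphologyEx(m,cv2.MORPH_OPEN,cv2.getStructuringElement(2,(25,25)))
c=max(cv2.findContours(m,0,1)[0],key=len)[:,0]
w=toz('top',c,.026)[:,:2]
A=np.c_[2*w,np.ones(len(w))]; s=np.linalg.lstsq(A,(w**2).sum(1),rcond=None)[0]
print('disc',s[:2],np.sqrt(s[2]+s[:2]@s[:2]))
d=mk-dt;print('rule dir',np.degrees(np.arctan2(d[1],d[0])),np.linalg.norm(d[:2]))
d=s2-s1;print('saddle dir',np.degrees(np.arctan2(d[1],d[0]))-90,np.linalg.norm(d[:2]))
d=post[:2]-s[:2];print('rod dir',np.degrees(np.arctan2(d[1],d[0])),np.linalg.norm(d))
d=post-h;print('rod dir h',np.degrees(np.arctan2(d[1],d[0])),np.linalg.norm(d[:2]))
print('mark r',np.linalg.norm(mk[:2]-s[:2]), 'detent r',np.linalg.norm(dt[:2]-s[:2]))
# side check
g=lambda p:(p[0]/3+180-.33,p[1]/3+140-.33)
print('side post',toz('side',[g((334,268))],.079),'mark',toz('side',[g((420,415))],.02))
def tri(a,b):
    A=[];B=[]
    for c,p in(('top',a),('side',b)):
        x=toz(c,[p],0)[0];o=-cam(c)[2].T@cam(c)[3];d=(x-o)/np.linalg.norm(x-o);M=np.eye(3)-np.outer(d,d);A.append(M);B.append(M@o)
    return np.linalg.lstsq(np.vstack(A),np.hstack(B),rcond=None)[0]
print('tri post',tri(f((373,385)),g((334,268))),'tray corner',tri(f((437,218)),g((335,125))))
print('tray corner near', tri(f((405,270)),g((235,215))))
```

```text
post [0.525  0.2971 0.079 ]
handle [0.5569 0.3882 0.096 ]
mark [0.4253 0.3716 0.02  ]
s1 [0.4223 0.4004 0.02  ]
s2 [0.4296 0.3427 0.02  ]
detent [0.6542 0.4038 0.034 ]
disc [0.56087051 0.38993516] 0.06835902811606832
rule dir -171.98682070934493 0.23120451661655944
saddle dir -172.8620784204294 0.058167579561544704
rod dir -111.15635937744204 0.0994922400549449
rod dir h -109.33840375054574 0.09651561084199209
mark r 0.1368308571947593 detent r 0.09437833146270502
side post [[0.52364885 0.30104264 0.079     ]] mark [[0.42396831 0.37792018 0.02      ]]
tri post [0.52523065 0.29723742 0.07653158] tray corner [0.58148862 0.24733033 0.17457532]
tray corner near [0.60690846 0.28049185 0.0955451 ]
```

Emit:
carry_out([
  [[0,0,0],[0,-8.2,0]],
  [[0,0,0],[0,-8.2,0]],
  [[0,0,0],[0,-8.2,0]],
  [[0,0,0],[0,-8.2,0]],
  [[0,0,0],[0,-8.2,0]],
  [[0,0,0],[0,-8.2,0]],
  [[0,0,0],[0,-8.2,0]],
  [[0,0,0],[0,-8.2,0]],
  [[0,0,0],[0,-8.2,0]],
  [[0,0,0],[0,-8.1,0]],
  [[0,0,0],[0,-8.1,0]],
], jaw=0.6, squeeze=50)

```text
time_s: 2.05
tool_pos: [0.2417, 0.6034, 0.2226]
tool_rot: [-90.0, 0.0, 158.5]
force: [-0.4, -0.1, -0.2]
grip_width: 0.0523
```

Emit:
carry_out([
  [[-37.4,5,8.2],[0,0,0]],
  [[-37.4,5,8.2],[0,0,0]],
  [[-37.4,5,8.2],[0,0,0]],
  [[-37.4,5,8.2],[0,0,0]],
  [[-37.4,5,8.2],[0,0,0]],
  [[-37.4,5,8.2],[0,0,0]],
  [[-37.4,5,8.2],[0,0,0]],
  [[-37.4,5,8.2],[0,0,0]],
  [[-37.4,5,8.2],[0,0,0]],
  [[-37.4,5,8.2],[0,0,0]],
  [[0,0,0],[0,0,0]],
  [[0,0,0],[0,0,0]],
])

```text
time_s: 3.25
tool_pos: [0.5592, 0.3871, 0.1721]
tool_rot: [-90.0, -0.0, 158.0]
force: [-0.0, 0.5, 0.4]
grip_width: 0.052
```

Run:
```python
from h import *
o=env.get_obs();print(o['time_s'],o['tool_pos'],o['tool_rot'])
for c in('wrist','top'):
    cv2.imwrite(f'pics/{c}1.png',env.read_camera(c)[...,::-1])
a=np.radians(-111.9);ax=np.array([.5605,.39]);d=np.array([np.cos(a),np.sin(a)])
print('pred post',proj('wrist',[[*(ax+.1*d),.079]],o),'handle ends',proj('wrist',[[*(ax+.027*d),.096],[*(ax-.027*d),.096]],o))
```

```text
3.25 [0.55918034 0.38705917 0.17207587] [-8.99630177e+01 -2.71017283e-02  1.58021380e+02]
pred post [[277.98278303  76.91915737]] handle ends [[278.25513502 187.99573883]
 [278.47932701 260.47689287]]
```

View pics/wrist1.png

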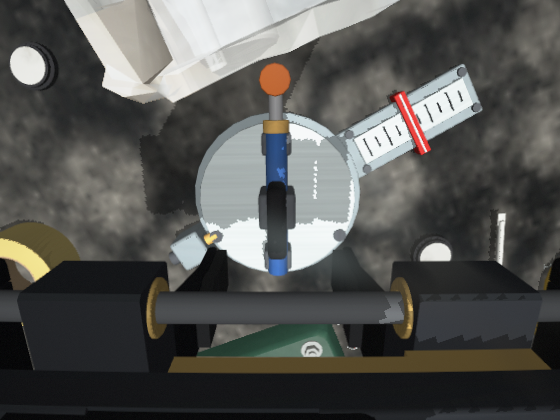

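View pics/top1.png

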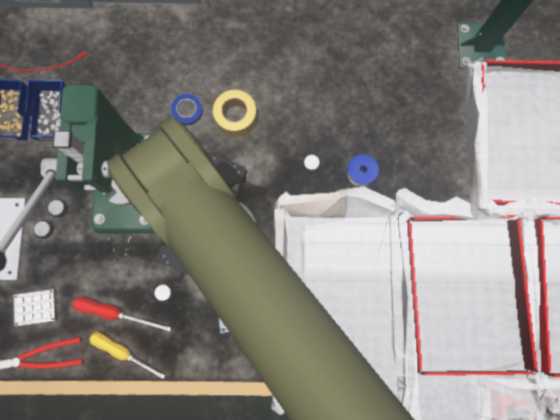

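Emit:
carry_out([
  [[0,26,-1],[0,0,0]],
  [[0,26,-1],[0,0,0]],
  [[0,26,0],[0,0,0]],
  [[0,18,0],[0,0,0]],
  [[0,10,0],[0,0,0]],
  [[0,0,0],[0,0,0]],
])

```text
time_s: 3.95
tool_pos: [0.5573, 0.3909, 0.0653]
tool_rot: [-89.9, -0.1, 158.3]
force: [-0.5, 1.2, 0.4]
grip_width: 0.0521
```

Emit:
carry_out([
  [[0,0,0],[0,0,0]],
  [[0,0,0],[0,0,0]],
  [[0,0,0],[0,0,0]],
  [[0,0,0],[0,0,0]],
  [[0,0,0],[0,0,0]],
  [[0,0,0],[0,0,0]],
  [[0,0,0],[0,0,0]],
], jaw=0, squeeze=50)

```text
time_s: 4.65
tool_pos: [0.5623, 0.3891, 0.0671]
tool_rot: [-90.1, 0.3, 158.1]
force: [6.2, -0.8, -1.9]
grip_width: 0.0136
```

Run:
```python
from h import *
o=env.get_obs();print(o['time_s'],o['tool_pos'],o['tool_rot'],o['force'],o['grip_width'],o['qpos'])
cv2.imwrite(f'pics/wrist2.png',env.read_camera('wrist')[...,::-1])
```

```text
4.65 [0.56229392 0.3890746  0.06706716] [-90.12432405   0.27518446 158.10849501] [ 6.2451654  -0.83033839 -1.91992961] 0.013596361009326775 [-33.00939911  28.36104797  -5.30878611  87.77021537   3.0031323
  63.75598137 119.1070721 ]
```

View pics/wrist2.png

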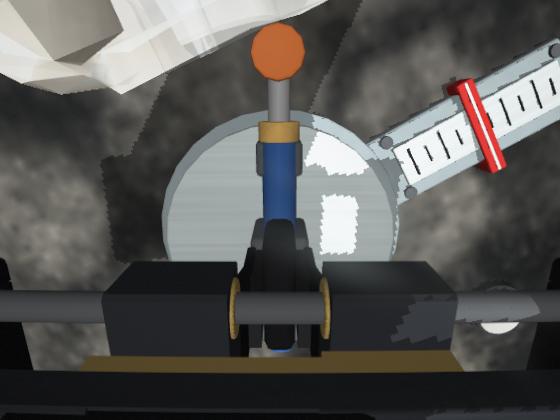

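Emit:
carry_out([
  [[0,0,0],[0,6,0]],
  [[0,0,0],[0,6,0]],
  [[0,0,0],[0,6,0]],
  [[0,0,0],[0,6,0]],
  [[0,0,0],[0,6,0]],
  [[0,0,0],[0,6,0]],
  [[0,0,0],[0,6,0]],
  [[0,0,0],[0,6,0]],
  [[0,0,0],[0,6,0]],
  [[0,0,0],[0,6,0]],
  [[0,0,0],[0,0,0]],
  [[0,0,0],[0,0,0]],
])

```text
time_s: 5.9
tool_pos: [0.5613, 0.3904, 0.0671]
tool_rot: [-90.3, -0.0, 98.2]
force: [5.9, 1.4, -4.5]
grip_width: 0.0137
```

Run:
```python
from h import *
o=env.get_obs();print(o['time_s'],o['tool_pos'],o['tool_rot'],o['force'],o['wrist_torque'],o['grip_width'],o['qpos'])
cv2.imwrite(f'pics/wrist3.png',env.read_camera('wrist')[...,::-1])
```

```text
5.9 [0.56128    0.39039517 0.06707805] [-9.02522245e+01 -4.54462450e-02  9.81500033e+01] [ 5.92759094  1.39221368 -4.54071382] [ 0.33331006 -1.13416148  0.02671401] 0.013715040814016819 [-41.31350259  28.2056596    5.61491972  88.13256243  -2.87189744
  63.56113047  63.05655904]
```

View pics/wrist3.png

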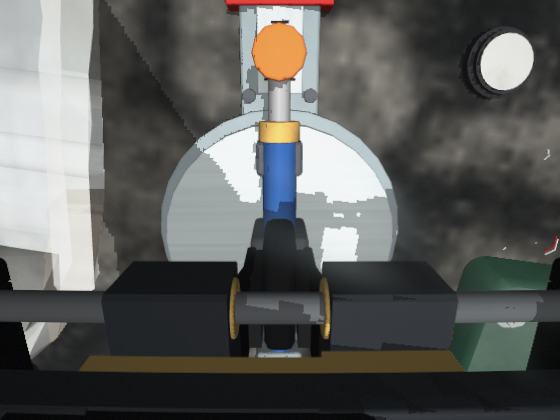

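Emit:
carry_out([
  [[0,0,0],[0,0,0]],
  [[0,0,0],[0,0,0]],
  [[0,0,0],[0,0,0]],
  [[0,0,0],[0,0,0]],
  [[0,-15,0],[0,0,0]],
  [[0,-25,0],[0,0,0]],
  [[0,-25,0],[0,0,0]],
  [[0,0,0],[0,0,0]],
  [[0,0,0],[0,0,0]],
], jaw=0.6)

```text
time_s: 6.85
tool_pos: [0.5596, 0.3906, 0.1333]
tool_rot: [-90.1, -0.1, 98.2]
force: [-1.4, 0.1, -0.0]
grip_width: 0.0517
```

Run:
```python
from h import *
o=env.get_obs();print(o['time_s'],o['tool_pos'],o['tool_rot'],o['force'],o['grip_width'])
im=env.read_camera('wrist')[...,::-1];cv2.imwrite(f'pics/wrist4.png',im)
cv2.imwrite('pics/wrist4z.png',cv2.resize(im[0:140,190:370],None,fx=4,fy=4,interpolation=cv2.INTER_CUBIC))
for l,z in(('pull_rod',.079),('mark',.02)):
    for d in env.outline_of('wrist',l)[:2]: print(l,d['p'],d['xy'],toz('wrist',[d['xy']],z,o))
```

```text
6.85 [0.55962934 0.3906098  0.13326622] [-9.01241017e+01 -7.49294803e-02  9.81828218e+01] [-1.36890419  0.11714763 -0.0198591 ] 0.0517446905406814
pull_rod 0.73 [278.6, 77.2] [[0.46662666 0.37709737 0.079     ]]
pull_rod 0.48 [278.9, 23.0] [[0.43848193 0.37325474 0.079     ]]
mark 0.66 [276.3, 24.6] [[0.42784955 0.36997111 0.02      ]]
```

View pics/wrist4.png

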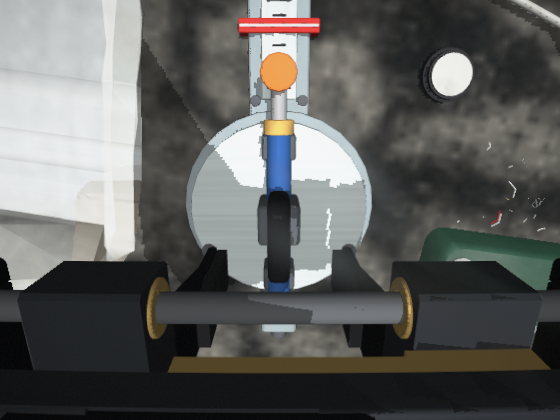

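View pics/wrist4z.png

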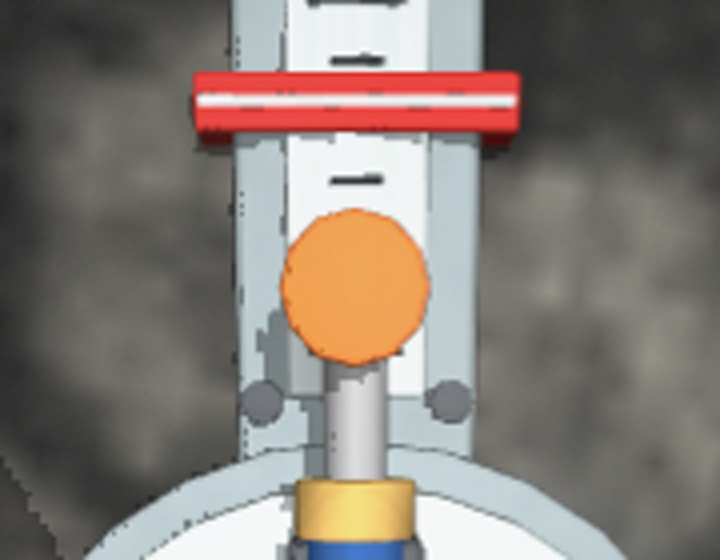

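Run:
```python
from h import *
o=env.get_obs()
T=[.5596,.3906]
p=toz('wrist',[(278.9,71.4)],.079,o)[0];m=toz('wrist',[(278.9,25.2)],.02,o)[0]
e=toz('wrist',[(190+193/4,25.2),(190+520/4,25.2)],.02,o)
print(p,m,np.linalg.norm(e[0]-e[1])); d=m-p;print('pull',np.linalg.norm(d[:2]),np.degrees(np.arctan2(d[1],d[0])),'post r',np.linalg.norm(p[:2]-[.5605,.39]))
im=env.read_camera('side')[...,::-1];cv2.imwrite('pics/side5.png',cv2.resize(im[150:350,180:440],None,fx=3,fy=3,interpolation=cv2.INTER_CUBIC))
# predicted side pixels in crop of y=.277 body end at several x, z
for x in(.39,.43,.47,.51):
  for z in(0,.05,.1):
    q=proj('side',[[x,.277,z]])[0];print(x,z,((q-[180,150])*3).round(), proj('top',[[x,.277,z]])[0].round())
```

```text
[0.46232241 0.37586206 0.079     ] [0.42682078 0.37074967 0.02      ] 0.05711754017187485
pull 0.03586784823388852 -171.80549040152644 post r 0.09919032320897578
0.39 0 [504. 344.] [274. 318.]
0.39 0.05 [508. 289.] [274. 319.]
0.39 0.1 [511. 233.] [273. 320.]
0.43 0 [455. 333.] [274. 298.]
0.43 0.05 [458. 279.] [274. 298.]
0.43 0.1 [460. 222.] [274. 298.]
0.47 0 [407. 322.] [275. 279.]
0.47 0.05 [409. 268.] [274. 277.]
0.47 0.1 [410. 212.] [274. 276.]
0.51 0 [360. 311.] [275. 259.]
0.51 0.05 [361. 258.] [274. 257.]
0.51 0.1 [361. 202.] [274. 255.]
```

View pics/side5.png

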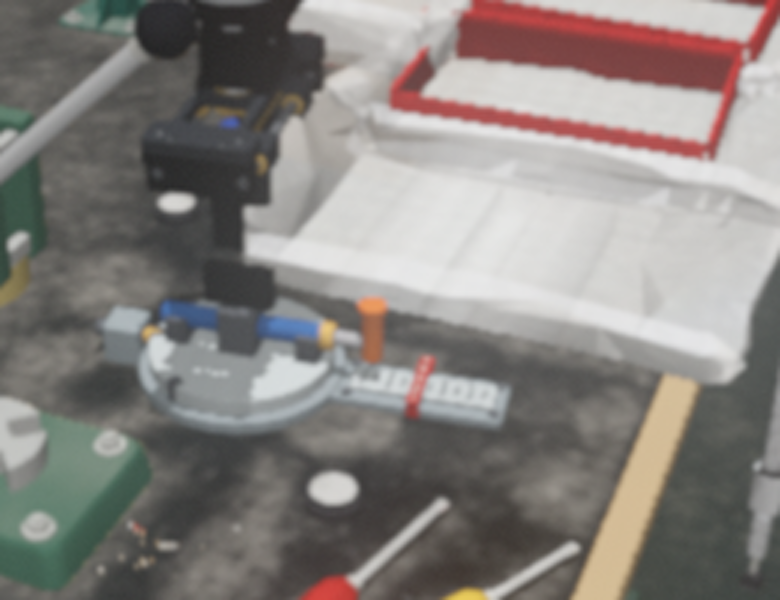

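Emit:
carry_out([
  [[0,0,25],[0,0,0]],
  [[-0.5,0,25],[0,0,0]],
  [[0,0,25],[0,0,0]],
  [[0,0,24],[0,0,0]],
  [[0,0,0],[0,0,0]],
  [[0,0,0],[0,0,0]],
])

```text
time_s: 7.65
tool_pos: [0.4609, 0.3755, 0.1312]
tool_rot: [-90.0, 0.0, 98.2]
force: [-0.2, -0.1, 0.7]
grip_width: 0.0523
```

Run:
```python
from h import *
o=env.get_obs();print(o['time_s'],o['tool_pos'],o['tool_rot'],o['force'],o['grip_width'])
im=env.read_camera('wrist')[...,::-1];cv2.imwrite(f'pics/wrist6.png',im)
a=np.radians(-171.8);ax=np.array([.5605,.39]);d=np.array([np.cos(a),np.sin(a)])
print('pred post',proj('wrist',[[*(ax+.1*d),.079],[*(ax+.1*d),.045],[*(ax+.136*d),.02]],o))
```

```text
7.65 [0.46090419 0.37553141 0.13123261] [-8.99916013e+01  2.02760342e-02  9.82239705e+01] [-0.1980469  -0.06797308  0.68930413] 0.052283861577806325
pred post [[279.33349389 234.22893427]
 [279.29307539 218.05721917]
 [279.24994946 163.67782008]]
```

View pics/wrist6.png

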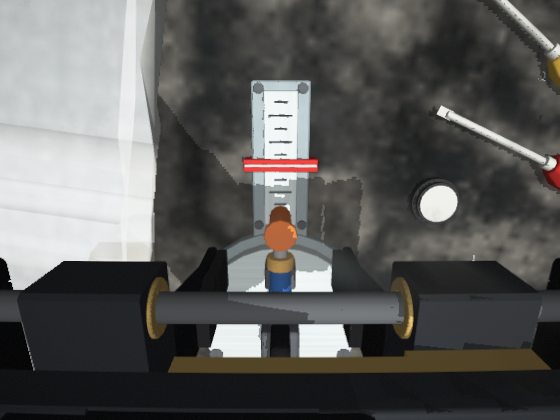

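Emit:
carry_out([
  [[0,26,0],[0,0,0]],
  [[0,26,0],[0,0,0]],
  [[0,22,0],[0,0,0]],
  [[0,14,0],[0,0,0]],
  [[0,9,0],[0,0,0]],
  [[0,0,0],[0,0,0]],
  [[0,0,0],[0,0,0]],
])

```text
time_s: 8.4
tool_pos: [0.4619, 0.376, 0.0353]
tool_rot: [-90.1, -0.0, 98.2]
force: [-1.1, -0.2, 0.0]
grip_width: 0.0524
```

Emit:
carry_out([
  [[0,0,0],[0,0,0]],
  [[0,0,0],[0,0,0]],
  [[0,0,0],[0,0,0]],
  [[0,0,0],[0,0,0]],
  [[0,0,0],[0,0,0]],
  [[0,0,0],[0,0,0]],
  [[0,0,0],[0,0,0]],
  [[0,0,0],[0,0,0]],
], jaw=0, squeeze=50)

```text
time_s: 9.2
tool_pos: [0.4612, 0.3763, 0.0348]
tool_rot: [-90.0, -0.1, 98.2]
force: [0.0, 1.8, 0.6]
grip_width: 0.0182
```

Run:
```python
from h import *
o=env.get_obs();print(o['time_s'],o['tool_pos'],o['tool_rot'],o['force'],o['grip_width'])
im=env.read_camera('wrist')[...,::-1];cv2.imwrite(f'pics/wrist7.png',im)
a=np.radians(-171.8);ax=np.array([.5605,.39]);d=np.array([np.cos(a),np.sin(a)])
print('pred post',proj('wrist',[[*(ax+.1*d),.079],[*(ax+.1*d),.045],[*(ax+.136*d),.02]],o))
```

```text
9.2 [0.46117736 0.37633136 0.03483496] [-9.00327520e+01 -5.80896857e-02  9.82036945e+01] [0.02977586 1.84503518 0.58626821] 0.018197108174301094
pred post [[277.73377731 321.62934333]
 [277.8823184  279.55553632]
 [277.83083001 192.606923  ]]
```

View pics/wrist7.png

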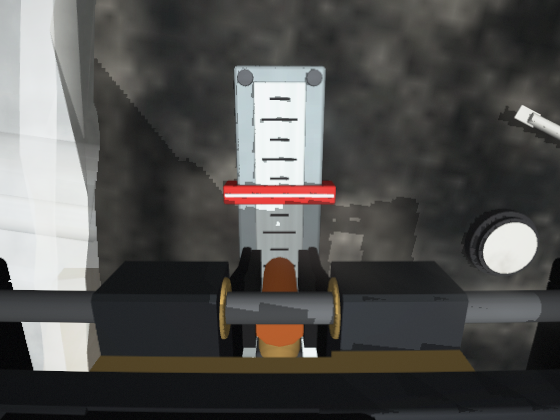

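Emit:
carry_out([
  [[0,0,0],[0,0,0]],
  [[0,0,0],[0,0,0]],
  [[0,0,0],[0,0,0]],
])

```text
time_s: 9.55
tool_pos: [0.4613, 0.3753, 0.0348]
tool_rot: [-90.0, 0.0, 98.2]
force: [-0.7, 0.5, 2.7]
grip_width: 0.0184
```

Emit:
carry_out([
  [[0,0,4],[0,0,0]],
  [[0,0,3],[0,0,0]],
  [[0,0,3],[0,0,0]],
  [[0,0,0],[0,0,0]],
  [[0,0,0],[0,0,0]],
  [[0,0,0],[0,0,0]],
])

```text
time_s: 10.15
tool_pos: [0.4519, 0.3741, 0.0348]
tool_rot: [-90.1, -0.0, 98.2]
force: [5.8, 1.8, 0.2]
grip_width: 0.0185
```

Run:
```python
from h import *
o=env.get_obs();print(o['time_s'],o['tool_pos'],o['tool_rot'],o['force'],o['grip_width'])
im=env.read_camera('wrist')[...,::-1];cv2.imwrite(f'pics/wrist8.png',im)
im=env.read_camera('side')[...,::-1];cv2.imwrite('pics/side8.png',cv2.resize(im[180:330,180:380],None,fx=4,fy=4,interpolation=cv2.INTER_CUBIC))
```

```text
10.15 [0.45189727 0.37410455 0.03479399] [-9.00588975e+01 -8.20856676e-03  9.81620918e+01] [5.80011704 1.75136503 0.21278332] 0.01847697871219417
```

View pics/wrist8.png

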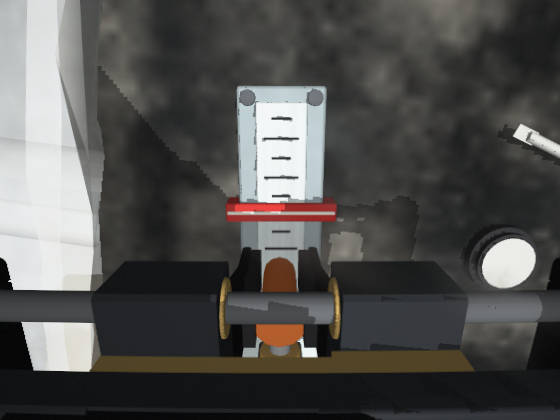

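View pics/side8.png

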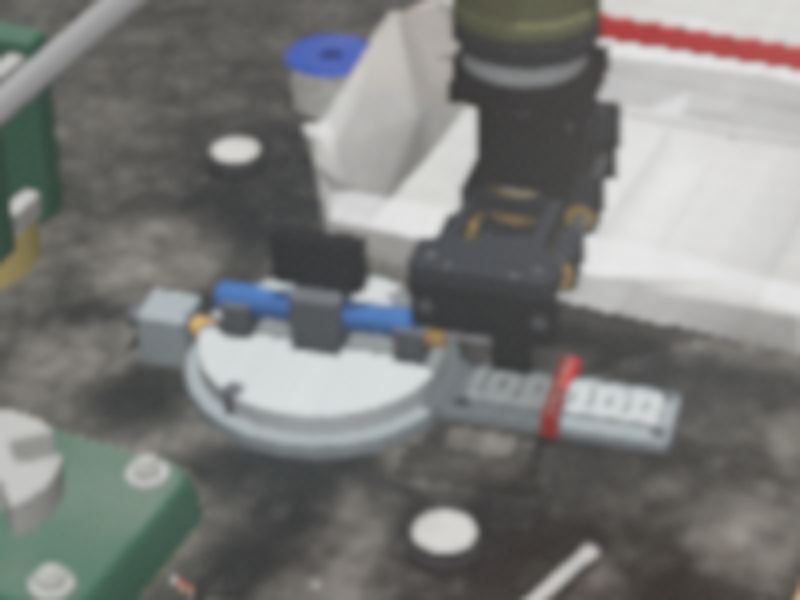

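```bash
python3 - <<'E'
from h import *
a=np.radians(-171.85);d=np.array([np.cos(a),np.sin(a)]);ax=np.array([.5605,.39])
S=lambda p:round(float((np.array(p)[:2]-ax)@d*1000),2)
def obs(p,yaw):return dict(tool_pos=np.array(p),tool_rot=np.array([-90.,0,yaw]))
# white line rows by brightness/saturation in columns around saddle
def line(f,c0,c1,r0,r1):
    im=cv2.imread(f)[r0:r1,c0:c1].astype(float); s=im.min(2).mean(1); 
    return s
for n,p,y,(c0,c1,r0,r1) in((4,[.5596,.3906,.1333],98.18,(240,318,15,36)),(6,[.4609,.3755,.1312],98.2,(246,316,155,176)),(7,[.4612,.3758,.0348],98.2,(228,332,180,206)),(8,[.4519,.3741,.0348],98.17,(230,334,196,224))):
    s=line(f'pics/wrist{n}.png',c0,c1,r0,r1); im=cv2.imread(f'pics/wrist{n}.png').astype(int)
    # use saddle ends outside the rule only
    cols=list(range(c0,c0+12))+list(range(c1-12,c1))
    s=im[r0:r1,cols].min(2).mean(1); s=np.clip(s-np.percentile(s,60),0,None); k=s.argmax(); w=slice(max(0,k-2),k+3)
    r=r0+(np.arange(r1-r0)[w]*s[w]).sum()/s[w].sum()
    print(n,'row',round(r,2),'line s',S(toz('wrist',[(279,r)],.02,obs(p,y))[0]),'tcp s',S(p))
print('post w4',S(toz('wrist',[(278.9,71.4)],.079,obs([.5596,.3906,.1333],98.18))[0]),'post w6',S(toz('wrist',[(280.5,235)],.079,obs([.4609,.3755,.1312],98.2))[0]))
E
python3 -c "
import cv2
im=cv2.imread('pics/wrist8.png');cv2.imwrite('pics/w8z.png',cv2.resize(im[190:370,210:350],None,fx=4,fy=3.3,interpolation=cv2.INTER_CUBIC))"
```

```text
4 row 24.6 line s 134.5 tcp s 0.81
6 row 165.37 line s 134.68 tcp s 100.65
7 row 195.21 line s 134.7 tcp s 100.31
8 row 212.76 line s 134.79 tcp s 109.76
post w4 98.06 post w6 99.49
```

View pics/w8z.png

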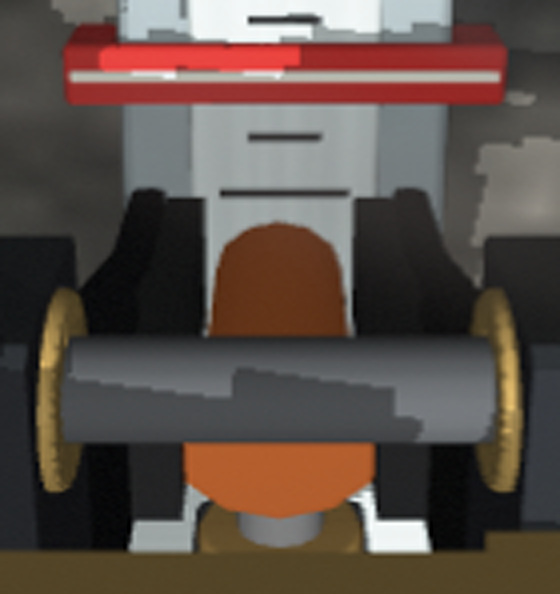

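Run:
```python
from h import *
a=np.radians(-171.85);d=np.array([np.cos(a),np.sin(a)]);ax=np.array([.5605,.39])
S=lambda p:round(float((np.array(p)[:2]-ax)@d*1000),2)
def obs(p,yaw):return dict(tool_pos=np.array(p),tool_rot=np.array([-90.,0,yaw]))
o=obs([.4519,.3741,.0348],98.17)
print('front bottom edge s',S(toz('wrist',[(279,257.3)],.032,o)[0]),'line',S(toz('wrist',[(279,212.8)],.02,o)[0]))
print('collar inner edge', S(toz('wrist',[(279,190+517/3.3)],.079,o)[0]),S(toz('wrist',[(279,190+517/3.3)],.074,o)[0]))
im=cv2.imread('pics/wrist4.png');
```

```text
front bottom edge s 115.11 line 134.77
collar inner edge 98.2 94.35
```

Emit:
carry_out([
  [[0,0,4],[0,0,0]],
  [[0,0,4],[0,0,0]],
  [[0,0,4],[0,0,0]],
  [[0,0,4],[0,0,0]],
  [[0,0,4],[0,0,0]],
  [[0,0,2],[0,0,0]],
  [[0,0,1],[0,0,0]],
  [[0,0,0],[0,0,0]],
  [[0,0,0],[0,0,0]],
  [[0,0,0],[0,0,0]],
])

```text
time_s: 11.25
tool_pos: [0.4297, 0.3709, 0.0348]
tool_rot: [-90.1, -0.0, 98.2]
force: [6.8, 0.8, -0.7]
grip_width: 0.0182
```

Run:
```python
from h import *
o=env.get_obs();print(o['time_s'],o['tool_pos'],o['tool_rot'],o['force'],o['grip_width'])
im=env.read_camera('wrist')[...,::-1];cv2.imwrite(f'pics/wrist9.png',cv2.resize(im[190:370,210:350],None,fx=4,fy=3.3,interpolation=cv2.INTER_CUBIC))
im=env.read_camera('side')[...,::-1];cv2.imwrite('pics/side9.png',cv2.resize(im[210:310,220:360],None,fx=5.7,fy=5.7,interpolation=cv2.INTER_CUBIC))
```

```text
11.25 [0.42969511 0.37088612 0.03478734] [-9.01150338e+01 -1.83302431e-02  9.81548215e+01] [ 6.77254789  0.78828519 -0.71776798] 0.018199890395691445
```

View pics/wrist9.png

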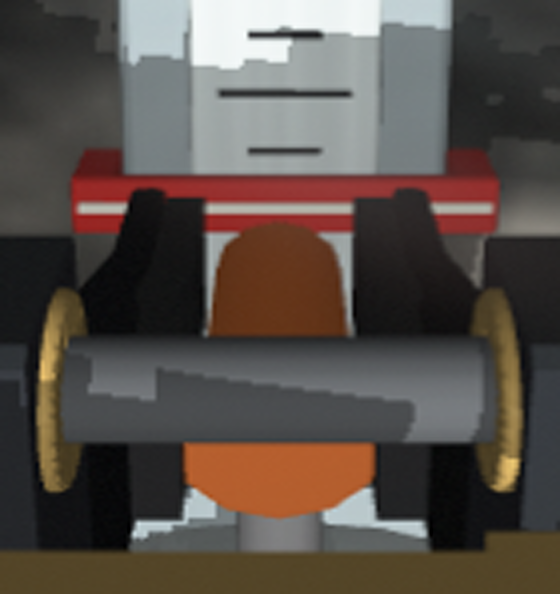

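View pics/side9.png

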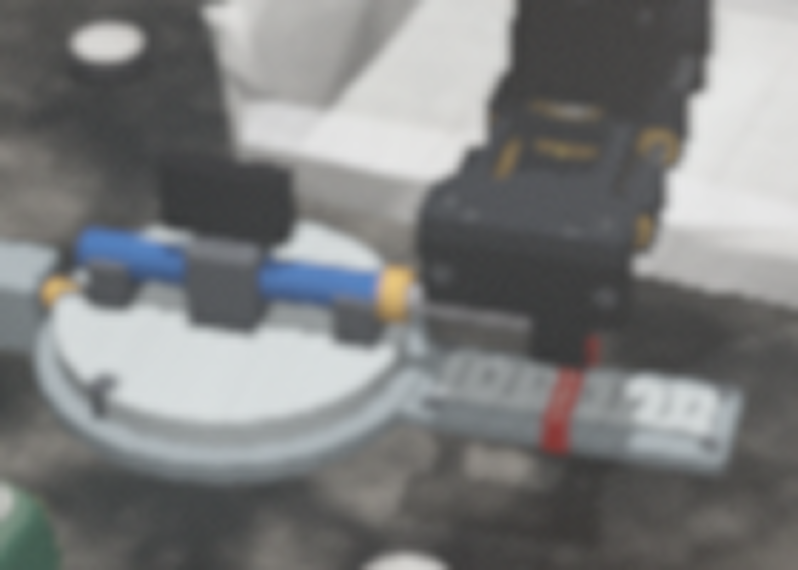

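Emit:
carry_out([
  [[0,0,2],[0,0,0]],
  [[0,0,2],[0,0,0]],
  [[0,0,0],[0,0,0]],
  [[0,0,0],[0,0,0]],
  [[0,0,0],[0,0,0]],
  [[0,0,0],[0,0,0]],
])

```text
time_s: 11.95
tool_pos: [0.4259, 0.3703, 0.0348]
tool_rot: [-90.1, -0.0, 98.2]
force: [6.7, 1.5, -1.0]
grip_width: 0.0185
```

Run:
```python
from h import *
a=np.radians(-171.85);d=np.array([np.cos(a),np.sin(a)]);ax=np.array([.5605,.39])
S=lambda p:round(float((np.array(p)[:2]-ax)@d*1000),2)
ts=[]
for i in range(3):
    o=env.get_obs();ts.append(S(o['tool_pos']));im=env.read_camera('wrist')[...,::-1]
print(o['time_s'],o['tool_pos'],ts,o['force'],o['grip_width'])
cv2.imwrite(f'pics/wrist10.png',cv2.resize(im[190:370,210:350],None,fx=4,fy=3.3,interpolation=cv2.INTER_CUBIC))
# saddle line rows at left/right ends
for c0,c1 in((229,236),(325,332)):
    s=im[235:280,c0:c1].astype(int).min(2).mean(1); k=s[5:].argmax()+5; print([int(v) for v in s]); 
o0=dict(o);o0['tool_rot']=np.array([-90.,0,98.17])
for r in range(253,270,2): print(r,S(toz('wrist',[(279,r)],.02,o0)[0])-S(o['tool_pos']), end=' | ')
```

```text
12.05 [0.4259158  0.3702832  0.03478617] [136.02, 136.02, 136.02] [ 6.99242213  1.58115305 -0.60509065] 0.01823114967760456
[67, 67, 66, 65, 64, 61, 50, 35, 33, 30, 28, 26, 25, 22, 22, 24, 32, 36, 37, 36, 36, 36, 57, 122, 163, 140, 77, 34, 34, 33, 34, 37, 49, 57, 53, 48, 43, 37, 31, 26, 23, 18, 13, 11, 12]
[45, 45, 46, 46, 47, 46, 39, 36, 36, 37, 37, 37, 38, 38, 39, 41, 44, 46, 47, 47, 46, 47, 64, 124, 164, 142, 81, 44, 43, 43, 42, 44, 57, 67, 66, 65, 63, 63, 60, 53, 47, 41, 32, 26, 26]
253 2.519999999999982 | 255 1.3499999999999943 | 257 0.18999999999999773 | 259 -0.9800000000000182 | 261 -2.1599999999999966 | 263 -3.3400000000000034 | 265 -4.52000000000001 | 267 -5.710000000000008 | 269 -6.900000000000006 |
```

View pics/wrist10.png

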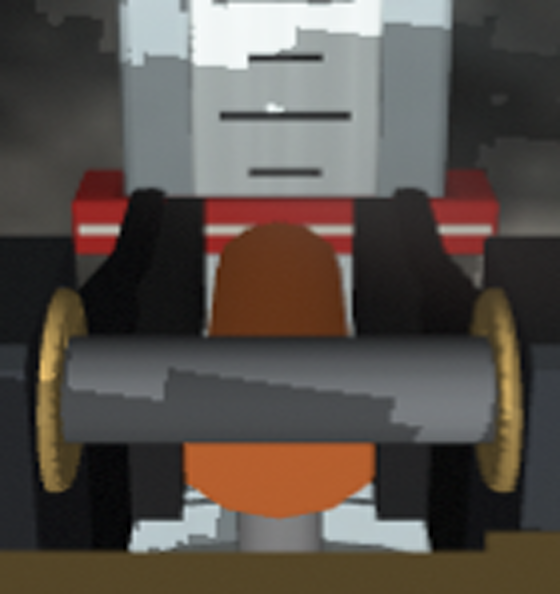

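Run:
```python
from cell import env
o=env.get_obs();print(o['time_s'],o['force'],o['grip_width'],abs(o['joint_velocities']).max())
print(env.sign_off())
```

```text
12.1 [ 6.8482203   2.1272808  -1.09643108] 0.01827695967738941 0.11781834498290825
the job is handed in; nothing more can be done
None
```

I handed the job in at 12.1 s. The table is one click clockwise with the rod over the rule, and the gripper is holding the post at the white line. No verdict is reported.

**What I did:** I gripped the black bar handle, turned it 60° clockwise and let go. I then gripped the orange post with a 50 N squeeze and pulled it slowly, in three stages.

**Last checks:**
- **Table angle:** the rod was within about 1° of the rule in the wrist pictures (the limit is about 4.6°).
- **Post at the line:** the post's axis sat about 0.3 mm short of the line. My separate estimates of where the post sits in the fingers disagreed, from 1.6 mm short to 0.8 mm past, all within the 5 mm allowed.
- **Hold:** the wrist felt about 7 N along the rule, which matches the spring, and the post did not slip in the fingers.
- **Saddle:** measured at 134.5 to 134.8 mm from the table's axis in the pictures up to the first 10 mm of pull, and at about 134.9 mm in the last one, so it stayed put.
- **Capsules and spool:** the gripper did not go near them, but I did not measure them again at the end.

**Did not match:**
- **Finger opening:** it read 18.2 mm on a post given as 16 mm thick. I did not find out why.
- **Saddle distance:** the top camera put it about 2 mm further out (136.8 mm) than the wrist camera. By that figure the post is about 1 mm short of the line.

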